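# Offer up the blank throat insert

### The job

First slide the shutter of the throat housing fully shut over the well, so that no screw can drop in. Then pick up the blank insert (the plate without the slot) by its grip, carry it over the rip fence and hold it level about 1 cm above the housing's rim, centred on the opening and squared up with it, so that I can start its levelling screws; finish while still holding it there, still gripped, not put down. Do not let the insert touch the fence or the housing on the way, and leave the slotted insert and the other things on the table where they are.

Things in the scene. Friction and masses are not known exactly. Their poses are not given: they have to be found in the camera images.
- housing: Low cast-aluminium throat housing, fixed, x +-92 mm, y -50 to +150 mm. Origin on the table under the opening's centre, z up. Opening 160 mm (x) by 76 mm (y); rim top z = 58 mm, on 12 mm walls at -x, +x and -y (the +y side is only 40 mm high). Ledges inside at z = 50 mm. From y = 46 mm a lower apron (40 mm high, side rails 50 mm) carries the open shutter.
- shutter (a joint): Slide of the shutter, a flat steel sheet 152 x 100 x 4 mm (top at z = 44 mm) running along the housing's y: 0 = fully shut over the well, at its stop; grows to 0.08 m (open) as it moves to the housing's +y, onto the apron. Friction about 2 N, light damping, no spring; stays where it is left.
- shutter_grip (a point): Top centre of the shutter's upright steel grip strip, at its +y end: 60 mm long along the housing's x, 12 mm thick along y, standing 35 mm up from the sheet to 79 mm above the table. When shut it stands at y = +58 mm of the housing (strip from 52 to 64 mm), outside the opening.
- insert: The blank insert (loose, 0.2 to 0.35 kg): solid aluminium plate 150 (x) x 66 (y) x 8 mm, no slot, flat on the table, grip up. Origin: centre of its underside, z up. The grip is a black bar centred on top, 80 mm along x, 18 mm wide in y, from 8 to 48 mm above the underside. Centre of mass in the middle. Its x goes along the opening's x; either way round is right.
- slotted: The slotted insert, a bystander (loose): same plate and grip, but with a through slot 114 mm x 14 mm along x beside the grip. Lies flat next to the blank one, either may be nearer the fence. Origin at the centre of its underside.
- fence: Rip fence (fixed): aluminium bar 460 mm long along its x, 20 mm thick, 65 mm high, between the inserts and the housing, with a 55 mm wide, 30 mm high foot and a black knob (up to 52 mm) at the far end. Origin on the table under the bar's centre; its +y side faces the housing.
- screw_tin: Bystander: closed steel tin, 64 mm across, 55 mm high. Origin at the centre of its underside.
- tape_measure: Bystander: grey tape measure case 70 x 34 x 65 mm with a steel disc on its sides. Origin at the centre of its underside.
- wrench: Bystander: steel wrench 180 mm long along its x, lying on the table. Origin at its middle, underside.
Not all that is in view belongs to the job. What is shaped like the insert but yellow is not meant.

How it is judged (in metres and radians):
On the way, in this order (a step that is already met when the one before it is completed fails the run):
1. the shutter is fully shut, with the insert still on the table (value of joint shutter below 0.005 m and height (world z) of insert below 0.02 m), for 0.2 s.
2. the blank insert, gripped, is carried over the fence (contact force between the fingers and insert above 2 N and height (world z) of insert above 0.065 m and y of insert in the frame of fence above -0.05 m), for 0.05 s.
At the end, for the whole second after the job is handed in: Shutter shut within 5 mm; fingers hold the blank insert still, underside 4-18 mm above the rim, centre within 6 mm of the opening's, squared and level within 4 degrees, touching neither housing nor fence; slotted insert, tin, tape and wrench within 20 mm of their starts (value of joint shutter below 0.005 m and contact force between the fingers and insert above 2 N and horizontal distance between insert and housing below 0.006 m and z of insert in the frame of housing between 0.062 and 0.076 m and angle between the x axis of insert and the x axis of housing, either way round below 0.07 rad and angle between insert's own z axis and vertical below 0.07 rad and contact force between insert and housing below 0.1 N and contact force between insert and fence below 0.1 N and linear speed of insert below 0.02 m/s and distance of each of slotted, screw_tin, tape_measure, wrench from where it was at the start of the episode below 0.02 m); the arm keeps its last pose, push and grip.
It fails at once if the insert touches the fence (contact force between insert and fence above 1 N).
It fails at once if the insert touches the housing or its shutter (contact force between insert and housing above 1 N).
It fails at once if the slotted insert, tin, tape measure or wrench is shifted more than 20 mm (distance of any of slotted, screw_tin, tape_measure, wrench from where it was at the start of the episode above 0.02 m).
It also fails if it takes over 51 s, if anything falls off the work surface, if the arm or the gripper's body presses on something with over 40 N, if the wrist force passes 120 N, or if a joint passes its speed limit or range.

### The arm

A 6-joint arm with a two-finger parallel gripper is mounted at the origin on the work surface. World frame = base frame: x ahead of the robot, y to its left, z up, the work surface at z = 0. Lengths are in mm, angles in rad, forces in N, time in s.
With the tool pointing down it reaches from about 275 to 725 mm from the base axis. Payload 5.6 kg.
Tool frame: the origin (TCP) lies on the centre line of the jaws, within the pads' length; the fingertips stand 25 mm ahead of it and the grasp point (between the pads) lies 6 mm ahead of it; x points along the fingers, y is the direction in which the jaws open and shut, and the axes are right-handed (so a half turn about x gives the same grasp; the last joint's range is limited). The gripper opens to 85 mm and grips with 20 to 120 N. Pads are 22 mm wide; open, the fingers measure 114 mm over their backs; the gripper's body (76 mm by 85 mm) begins 54 mm behind the grasp point. The pads swing forward as they close: fully open they stand 13 mm farther back than shut.
Start: joints at [0.285, 0.255, 0.108, 0, -1.424, -0.285], TCP at [549.994, 0.025, 233.183] pointing down, gripper open.
Joint ranges: [-2.95, 2.95], [-1.21, 1.97], [-1.09, 1.5], [-2.87, 1.71], [-2.94, -0.07], [-3.05, 3.05]. Speed limits (rad/s): [2.57, 2.57, 3.14, 3.14, 3.14, 3.14].

### API

Orientations are given as a unit quaternion [w, x, y, z].
In Python, from cell import bot, snapshot, camera_info, sensors gives the robot as it stands. Calls block until the motion is done:
- bot.goto(position, orientation): joint-space move of the TCP to a pose.
- bot.servo_line(position, attitude=None, speed=150): straight line of the TCP; attitude=None keeps the orientation; speed is the mean speed in mm/s.
- bot.move_joints(angles): joint-space move.
- bot.let_go() and bot.gripper_close(grasp_force=None): open the fingers fully, or close them until they stop; grasp_force is the grip in N (None keeps the last).
- bot.dwell(seconds).
- bot.solve_ik(position, orientation): joint angles nearest the present ones, or None.
- snapshot(name): name is "scene" or "side" or "wrist"; returns (picture, depth): 384x512x3 uint8, red, green, blue; 384x512 float32, mm along the optical axis (not along the pixel's ray), 0 where there is no reading.
- camera_info(name): a dict with "fx", "fy", "cx", "cy" (pixels), "view" (4x4, takes a point from world to camera coordinates); the wrist camera has in their place "tool_from_camera" (4x4, takes a point from camera to tool coordinates, whose origin is the TCP and whose axes are the tool frame's). Camera axes: x right, y down, z forward; pixel columns grow to the right and rows downward; lengths in mm; the calibration is good to about 2 mm. A picture is of the moment at which its call begins: read the wrist's pose just before it. camera_info takes no time and is no camera call.
A pose or a line that the arm cannot do raises bot.Unreachable and nothing moves.
- bot.finish_job(): hands the job in, once; it reports no verdict.
Readings, each from a call of its own:
- sensors.get_clock(): time.
- sensors.get_qpos(): joint angles.
- sensors.get_qvel(): joint speeds.
- sensors.get_tau(): joint torques, N m.
- sensors.get_tcp_pos(): TCP position.
- sensors.get_eef_rot(): TCP orientation.
- sensors.get_wrist_force(): force on the tool from outside, world axes, zero at the start.
- sensors.get_moment(): the same for the moment, N m.
- sensors.get_finger_gap(): finger opening in mm.
Only numpy, scipy, OpenCV 4.12 (cv2) and the standard library are available. Lean on these libraries where they do the work, as an engineer would, in place of code of your own. Each camera call takes 0.05 s, during which the arm holds its last target. There are 200 camera calls.

## Working session

There is one attempt and no reset: what is moved stays moved. The work goes in short steps, each a Python script; the robot and the scene stay as the last script left them, time stands still between calls to the robot, and variables do not carry over. Pictures are saved under pics/ and viewed, about 8 in all and at most 12, crops included, and the job is handed in when it is done.

```bash
ls; mkdir -p pics; cat > h.py <<'E'
import numpy as np, cv2
from cell import bot, snapshot, camera_info, sensors
def save(n,im): cv2.imwrite(f'pics/{n}.png',im[...,::-1])
def cloud(name):
    if name=='wrist':
        p=np.array(sensors.get_tcp_pos()); q=np.array(sensors.get_eef_rot())
    im,d=snapshot(name); c=camera_info(name)
    v,u=np.mgrid[0:384,0:512]
    P=np.stack([(u-c['cx'])/c['fx']*d,(v-c['cy'])/c['fy']*d,d,np.ones_like(d)],-1)
    if name=='wrist':
        from scipy.spatial.transform import Rotation as R
        T=np.eye(4);T[:3,:3]=R.from_quat(q[[1,2,3,0]]).as_matrix();T[:3,3]=p
        M=T@np.array(c['tool_from_camera'])
    else: M=np.linalg.inv(np.array(c['view']))
    W=(P@M.T)[...,:3]; W[d<=0]=np.nan
    return im,W
E
python3 - <<'E'
from h import *
print(sensors.get_clock(),sensors.get_eef_rot(),sensors.get_finger_gap())
a,A=cloud('scene');b,B=cloud('side')
np.savez('start.npz',a=a,A=A,b=b,B=B)
save('scene',cv2.resize(a,(800,600)));save('side',cv2.resize(b,(800,600)))
E
```

```text
pics
0.0 [ 0.49951947 -0.49954176  0.50050121  0.50043668] 85.63058744453127
```

View pics/scene.png

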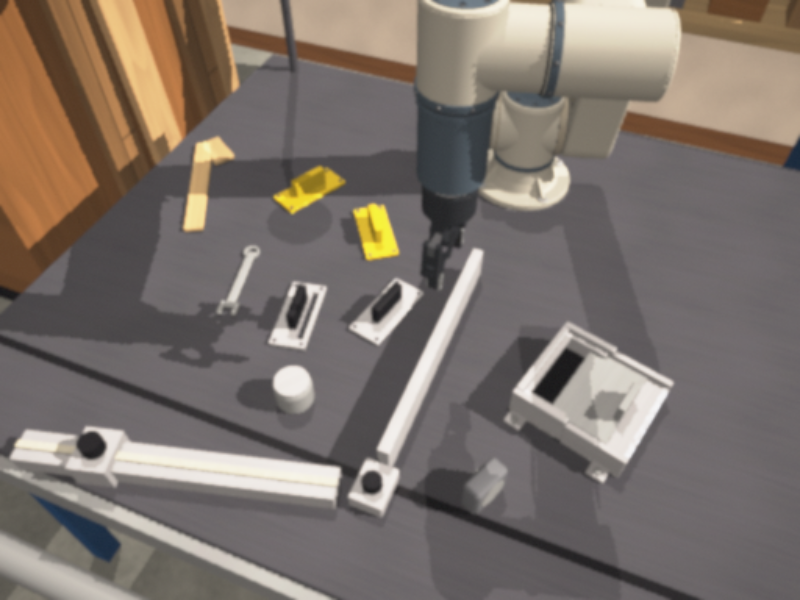

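View pics/side.png

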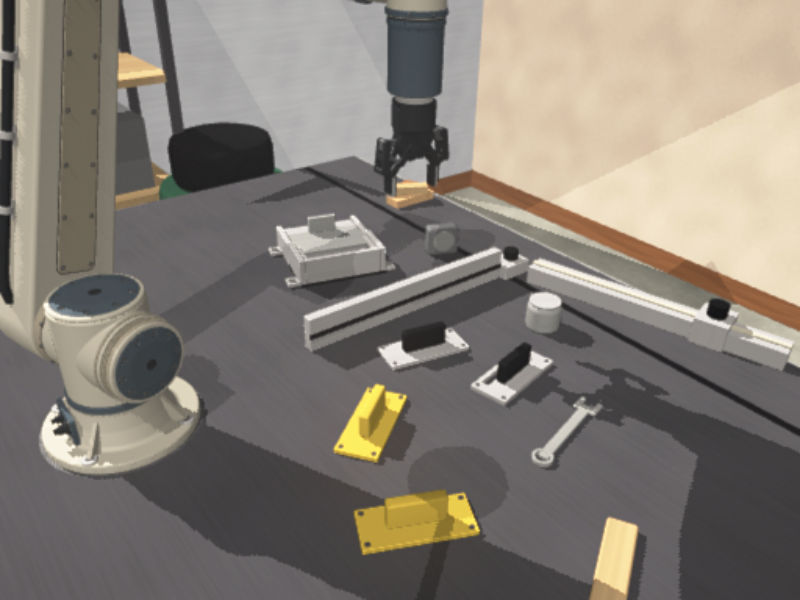

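The candidates, by scene pixel, are:
- White plate at (386,310), with no slot visible.
- White plate at (298,315), with a slot right of the grip; this is the slotted insert.
- Yellow plates at (376,232) and (310,188), which are not meant.

I choose (386,310). Next I check it in a close crop and measure.

```bash
python3 - <<'E'
from h import *
z=np.load('start.npz');a,A,b,B=[z[k] for k in('a','A','b','B')]
c=a[165:235,160:285]; save('crop',cv2.resize(c,None,fx=6,fy=6,interpolation=cv2.INTER_CUBIC))
s=.64
for n,(u,v) in dict(blank_grip=(386,300),slot_grip=(298,305),tin=(293,378),rimL=(540,360),shgrip=(627,395),shsheet=(590,390),fence1=(475,258),fence2=(388,450),tape=(490,475),wrench=(240,278)).items():
    print(n,A[int(v*s),int(u*s)].round(0))
# top-down height maps, 2 mm/px: x 200..800, y -450..450
pts=np.concatenate([A.reshape(-1,3),B.reshape(-1,3)])
pts=pts[np.isfinite(pts).all(1)];pts=pts[np.argsort(pts[:,2])]
m=(pts[:,0]>250)&(pts[:,0]<800)&(pts[:,1]>-300)&(pts[:,1]<400)&(pts[:,2]<130)
p=pts[m];H=np.zeros((550,700),np.uint8)
H[(p[:,0]-250).astype(int),(p[:,1]+300).astype(int)]=np.clip(p[:,2]*2.5,0,255)
H=cv2.dilate(H,np.ones((3,3)))
cv2.imwrite('pics/top.png',cv2.applyColorMap(H,cv2.COLORMAP_JET))
E
```

```text
blank_grip [ 493. -123.   48.]
slot_grip [ 564. -267.   48.]
tin [ 706. -200.   52.]
rimL [526. 169.  58.]
shgrip [554. 314.  78.]
shsheet [543. 260.  44.]
fence1 [345.  -1.  63.]
fence2 [775.  -1.  63.]
tape [757. 152.  63.]
wrench [ 513. -427.    7.]
```

View pics/crop.png

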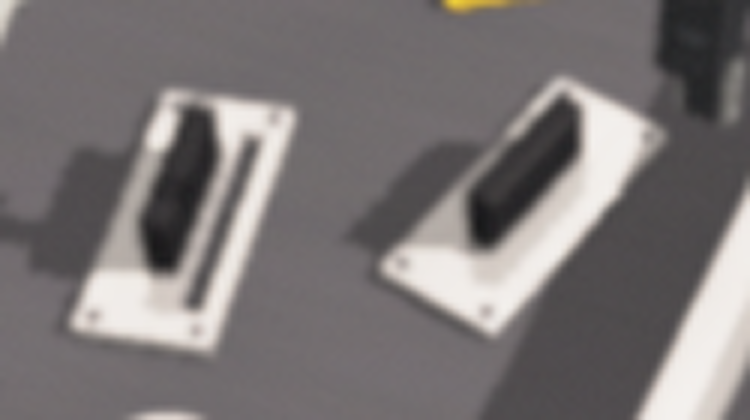

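View pics/top.png

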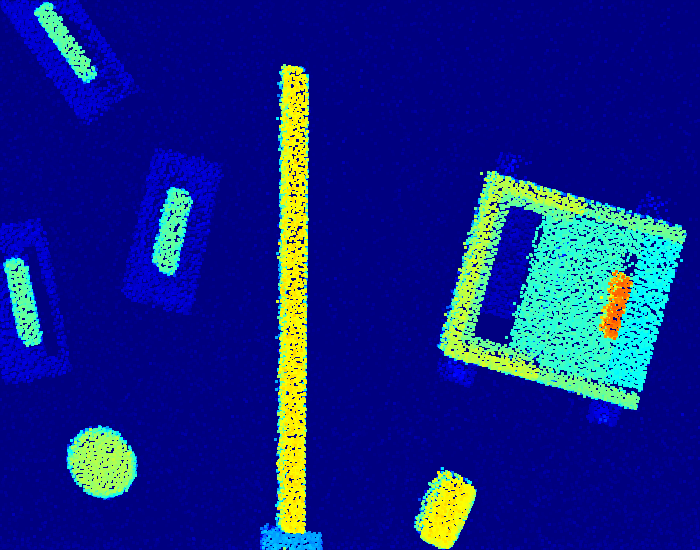

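The crop confirms that the right-hand plate (scene pixel 386,310) is solid and the left one has the slot. In the top view, the housing's opening, the shutter grip and the fence are all clear, and their heights match (58, 78, 44 and 63 mm). Next I fit the poses and go above the shutter grip.

```bash
cat >> h.py <<'E'
from scipy.spatial.transform import Rotation as R
def quat(jaw):  # tool down, jaws opening along world angle jaw; picks the half turn nearest the present
    cands=[]
    for k in(0,np.pi):
        y=np.array([np.cos(jaw+k),np.sin(jaw+k),0]);x=np.array([0,0,-1.])
        q=R.from_matrix(np.stack([x,y,np.cross(x,y)],1)).as_quat();cands.append(q[[3,0,1,2]])
    cur=np.array(sensors.get_eef_rot())
    return max(cands,key=lambda q:abs(q@cur))
def rect(P,lo,hi,box):
    P=P[(P[:,2]>lo)&(P[:,2]<hi)&(P[:,0]>box[0])&(P[:,0]<box[1])&(P[:,1]>box[2])&(P[:,1]<box[3])]
    # drop strays: keep the largest connected blob on a 2 mm grid
    g=np.floor((P[:,:2]-[box[0],box[2]])/2).astype(int);I=np.zeros((int((box[1]-box[0])/2)+1,int((box[3]-box[2])/2)+1),np.uint8);I[g[:,0],g[:,1]]=1
    n,L,S,_=cv2.connectedComponentsWithStats(cv2.dilate(I,np.ones((3,3))))
    k=1+np.argmax(S[1:,4]);P=P[L[g[:,0],g[:,1]]==k]
    (cx,cy),(w,h),an=cv2.minAreaRect(P[:,:2].astype(np.float32))
    if w<h: w,h,an=h,w,an+90
    an=(an+90)%180-90
    return np.array([cx,cy]),(round(w,1),round(h,1)),an,len(P),np.median(P[:,2])
E
python3 - <<'E'
from h import *
z=np.load('start.npz')
for n in'AB':
    P=z[n].reshape(-1,3);P=P[np.isfinite(P).all(1)]
    print(n)
    for nm,a in dict(housing=(36,62,(400,680,120,410)),shgrip=(62,90,(480,640,270,380)),bgrip=(38,55,(400,550,-190,-70)),bplate=(5,12,(380,580,-190,-70)),fence=(55,70,(300,800,-60,60))).items():
        print(nm,*rect(P,*a))
E
```

```text
A
housing [542.20861816 265.16821289] (200.6, 188.6) 73.84837341308594 4295 43.487323096870114
shgrip [557.92169189 318.55505371] (61.5, 12.1) -15.808319091796875 123 77.13734814075087
bgrip [ 484.6043396 -125.1446991] (77.0, 17.8) -13.292800903320312 150 46.12273351092347
bplate [ 483.90856934 -125.68276978] (151.8, 67.7) -12.708396911621094 508 7.1477572829590486
fence [551.70788574  -4.33898354] (461.0, 21.1) -0.4514007568359375 1149 63.61080583194564
B
housing [536.90014648 259.49334717] (210.0, 185.5) 74.61175537109375 1466 44.485283344258335
shgrip [552.12573242 313.78192139] (60.7, 19.7) -10.90338134765625 97 71.94776819527408
bgrip [ 478.01925659 -131.12477112] (78.4, 20.9) -12.579940795898438 171 45.928124104814174
bplate [ 477.87719727 -130.42338562] (152.1, 71.3) -13.81536865234375 537 7.735474569389567
fence [547.30474854  -8.61222458] (461.5, 28.0) -0.41054534912109375 848 63.56607453328559
```

```bash
python3 - <<'E'
from h import *
print(np.array(camera_info('wrist')['tool_from_camera']).round(2).tolist(),camera_info('wrist')['fx'])
j=np.radians(74.3)
bot.goto([535,250,300],quat(j)); print(sensors.get_clock(),sensors.get_qpos())
im,W=cloud('wrist');save('w1',im);np.savez('w1.npz',W=W,im=im)
P=W.reshape(-1,3);P=P[np.isfinite(P).all(1)]
for nm,a in dict(housing=(36,62,(400,680,120,410)),rim=(54,62,(400,680,120,410)),shgrip=(65,90,(480,640,270,380))).items():
    print(nm,*rect(P,*a))
E
```

```text
[[-0.0, -0.29, 0.96, -141.12], [1.0, -0.0, 0.0, -1.22], [-0.0, 0.96, 0.29, -75.3], [0.0, 0.0, 0.0, 1.0]] 325.9203840113272
1.1167 [ 7.00776761e-01  3.31908469e-01  3.80121783e-01  1.04978152e-04
 -1.61987915e+00  5.93880492e-01]
housing [541.54638672 262.94015503] (200.5, 183.4) 74.14370727539062 20506 44.66313419999807
rim [527.11437988 212.73147583] (183.1, 96.0) -15.856292724609375 3041 58.27555704024968
shgrip [556.68395996 316.22409058] (60.1, 12.4) -16.070755004882812 664 78.79296679277547
```

View pics/w1.png

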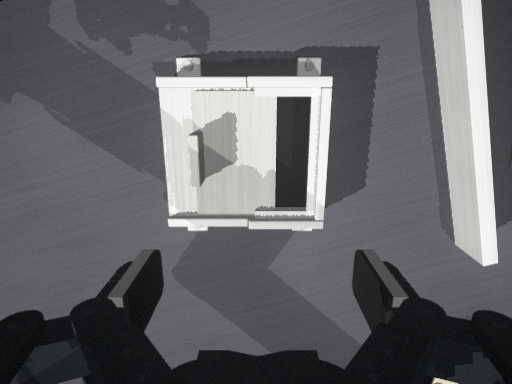

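The wrist image shows the whole housing, around pixel (245,150), and the shutter grip strip at (195,160). The fitted sizes are right at 200.5×183.4 mm. That puts the housing origin at about (527.8,214.8) with its y axis at 74.1°, and the shutter about 47 mm open. Now I pinch the strip and drag it shut.

```bash
cat >> h.py <<'E'
HO=np.array([527.75,214.75]);TH=np.radians(74.1)
HY=np.array([np.cos(TH),np.sin(TH)]);HX=np.array([HY[1],-HY[0]])
def hw(x,y): return HO+x*HX+y*HY
E
python3 - <<'E'
from h import *
q=quat(TH)
bot.goto([*hw(0,105.5),140],q)
bot.servo_line([*hw(0,105.5),79],q,speed=80)
bot.gripper_close(40)
print(sensors.get_clock(),sensors.get_finger_gap(),sensors.get_wrist_force())
bot.servo_line([*hw(0,63),79],q,speed=60)
print(sensors.get_wrist_force())
for y in np.arange(62,54,-1):
    bot.servo_line([*hw(0,y),79],q,speed=20)
    f=np.array(sensors.get_wrist_force());fy=f[:2]@HY
    print(y,f.round(1),round(fy,1),np.round((np.array(sensors.get_tcp_pos())[:2]-HO)@HY,1))
    if fy>18: break
print(sensors.get_clock(),sensors.get_finger_gap())
E
```

```text
3.5 9.493192217743482 [-0.60466234  0.39527461  0.95493486]
[-1.2371954  -1.84315159  5.49382636]
62 [-1.4 -1.7  4.9] -2.0 62.0
61 [-0.7  2.2  4.6] 1.9 61.7
60 [0.5 2.2 4.9] 2.3 60.3
59 [-0.2  2.3  4.6] 2.2 59.2
58 [1.  4.3 4. ] 4.4 59.1
57 [0.9 7.4 2.9] 7.3 59.0
56 [2.1 9.7 0.7] 9.9 58.9
55 [ 1.4 11.7  0.5] 11.6 58.9
6.3583 9.223810782080719
```

```bash
python3 - <<'E'
from h import *
q=quat(TH)
bot.let_go()
p=hw(0,57);bot.servo_line([*p,150],q,speed=200)
bot.goto([535,250,300],q)
im,W=cloud('wrist');save('w2',im[40:260,100:400])
P=W.reshape(-1,3);P=P[np.isfinite(P).all(1)]
for nm,a in dict(housing=(36,62,(400,680,120,410)),rim=(54,62,(400,680,120,410)),shgrip=(65,90,(480,640,200,380))).items():
    r=rect(P,*a);print(nm,*r,(r[0]-HO)@HX,(r[0]-HO)@HY)
# blank insert
bot.goto([410,-125,280],quat(np.radians(77)))
print(sensors.get_clock(),sensors.get_qpos())
im,W=cloud('wrist');save('w3',im)
P=W.reshape(-1,3);P=P[np.isfinite(P).all(1)]
for nm,a in dict(bgrip=(42,55,(380,580,-190,-70)),bplate=(4,12,(380,580,-210,-50)),fence=(55,70,(300,800,-60,60))).items(): print(nm,*rect(P,*a))
E
```

```text
housing [541.80023193 262.74346924] (200.5, 182.8) 74.29906463623047 24284 44.14458437003404 0.3644351244257731 50.00649251800921
rim [527.62609863 212.21682739] (182.4, 95.5) -15.935859680175781 3065 58.19744052029779 0.5748249252085251 -2.470200662525716
shgrip [544.18353271 270.33587646] (59.1, 12.0) -15.812049865722656 583 79.06948817175612 0.5765439870509645 57.961351406654636
9.7583 [ 7.36382661e-02  1.08669835e-03 -7.08708057e-02 -6.33068998e-05
 -1.49898944e+00  1.27090739e+00]
bgrip [ 481.71176147 -128.87997437] (78.7, 18.0) -13.106849670410156 1196 47.91728000622763
bplate [ 481.91586304 -128.92788696] (149.9, 66.0) -12.938636779785156 5748 8.331235275518111
fence [463.5894165   -6.81621075] (283.9, 21.2) -0.6095352172851562 5499 64.90675617333505
```

```bash
python3 -c "
import cv2,numpy as np
a=cv2.imread('pics/w2.png');b=cv2.imread('pics/w3.png')
a=cv2.resize(a,(512,375));cv2.imwrite('pics/w23.png',cv2.resize(np.hstack([a,b[:375]]),(800,293)))"
```

```text
(no output)
```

View pics/w23.png

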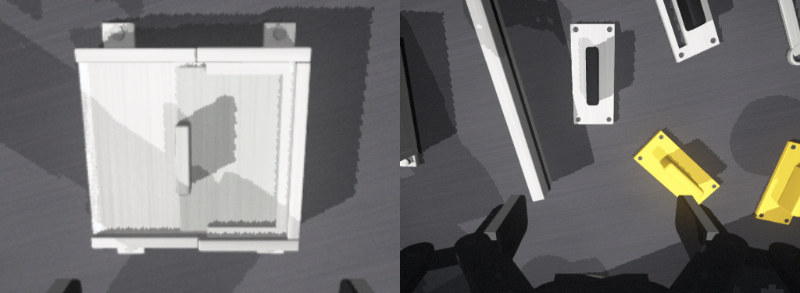

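Left panel: the shutter is shut over the well, strip at pixel (183,158), fitted at y = 57.96 mm. Right panel: the blank insert at (593,75) has no slot, and the slotted one is at (690,20). The insert's plate fits 149.9×66.0 mm. Now I grasp, lift and carry it.

```bash
python3 - <<'E'
from h import *
p=[481.85,-128.9];q=quat(np.radians(77))
bot.goto([*p,120],q)
bot.servo_line([*p,40],q,speed=80)
f0=np.array(sensors.get_wrist_force())
bot.gripper_close(70)
print(sensors.get_clock(),sensors.get_finger_gap(),sensors.get_tcp_pos(),f0)
bot.servo_line([*p,60],speed=60)
print(sensors.get_finger_gap(),np.array(sensors.get_wrist_force())-f0)
bot.servo_line([*p,165],speed=120)
t=hw(.4,0);q=quat(np.radians(74.15))
bot.servo_line([*t,165],q,speed=130)
print(sensors.get_clock(),sensors.get_qpos(),sensors.get_tcp_pos())
for c in('wrist','scene'):
    im,W=cloud(c);save('c_'+c,im);np.savez('c_'+c+'.npz',W=W)
    P=W.reshape(-1,3);P=P[np.isfinite(P).all(1)]
    box=(420,630,120,310)
    for nm,a in dict(plate=(115,142,box),rim=(54,62,(400,680,120,310)),housing=(36,62,(400,680,120,410))).items():
        try:
            r=rect(P,*a);print(c,nm,*r,(r[0]-HO)@HX,(r[0]-HO)@HY)
        except Exception as e: print(nm,e)
E
python3 -c "
import cv2,numpy as np
cv2.imwrite('pics/c.png',cv2.resize(np.hstack([cv2.imread('pics/c_wrist.png'),cv2.imread('pics/c_scene.png')]),(800,300)))"
```

```text
12.325 15.668781750892368 [ 482.04337778 -128.90104075   40.32267409] [ 0.2988253  -0.32338463 -0.31889348]
15.790830966409107 [ 0.27968382  0.85341285 -3.48065101]
16.65 [ 6.59867357e-01  3.22890578e-01  2.73635986e-02  3.95761374e-05
 -1.27528895e+00  6.33937333e-01] [528.12526779 214.32627478 165.06659704]
wrist plate [550.35968018 207.25791931] (103.3, 66.4) -15.874710083007812 15090 133.07669075069646 23.7971879925404 -1.0113131767409937
wrist rim [535.63299561 210.67358398] (165.7, 96.1) -15.843849182128906 2657 58.216762094246064 8.698174263480137 -1.7608383601044677
wrist housing [541.42834473 263.32073975] (200.9, 183.3) 74.28594970703125 27656 40.70882701261138 -0.15137274236355758 50.45979548347695
scene plate [534.12780762 214.04342651] (141.3, 66.3) -15.807243347167969 866 131.52169325382994 6.327373370070083 1.06771828174137
scene rim [586.78796387 198.86895752] (97.6, 65.8) 72.84796905517578 243 57.04643241264148 61.13000667271848 0.9005398620740817
scene housing [542.22253418 265.02432251] (200.1, 187.7) 74.15782928466797 3936 41.58107591513931 0.14571985940161092 52.3157769236081
```

View pics/c.png

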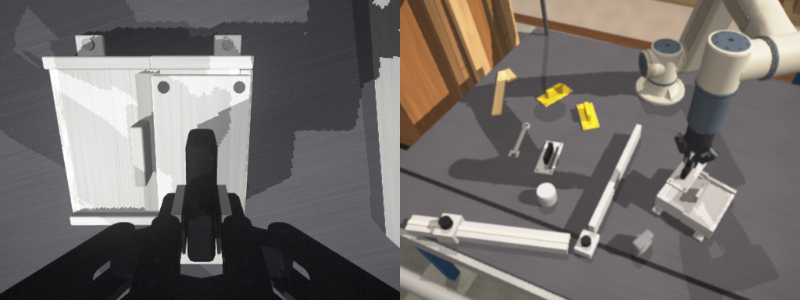

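The wrist view (left) shows the insert square over the housing, with its far corner screw holes at pixels (163,87) and (240,87). Both cameras put the plate about 1.2 mm too far towards housing −y, and the contact at the shutter stop agrees. I correct that and lower it.

```bash
python3 - <<'E'
from h import *
t=hw(.2,1.2);q=quat(np.radians(74.15))
bot.servo_line([*t,130],q,speed=60)
bot.servo_line([*t,108.8],q,speed=30)
bot.dwell(.4)
print(sensors.get_clock(),sensors.get_tcp_pos(),sensors.get_finger_gap(),sensors.get_wrist_force(),t)
im,W=cloud('wrist');save('d_wrist',im)
P=W.reshape(-1,3);P=P[np.isfinite(P).all(1)]
for nm,a in dict(plate=(70,82,(420,630,120,310)),rim=(54,62,(400,680,120,310)),housing=(36,62,(400,680,120,410)),shgrip=(77,83,(480,640,245,300))).items():
    r=rect(P,*a);print(nm,*r,(r[0]-HO)@HX,(r[0]-HO)@HY)
S=P.copy();u=(S[:,:2]-HO)@HX;v=(S[:,:2]-HO)@HY
m=(S[:,2]>70)&(S[:,2]<82)&(u>30)&(u<72)&(abs(v-1)<30)|((S[:,2]>70)&(S[:,2]<82)&(abs(u)<72)&(v>16)&(v<31))
c=np.linalg.lstsq(np.c_[u[m],v[m],np.ones(m.sum())],S[m,2],rcond=None)[0];print('tilt',c)
im,A=cloud('scene');z0=np.load('start.npz');A0=z0['A'];
for nm,a in dict(slot=(38,55,(480,640,-320,-200)),tin=(40,60,(650,770,-260,-140)),tape=(50,70,(690,800,100,200)),wrench=(3,14,(400,620,-480,-340))).items():
    f=lambda A:(lambda P:rect(P[np.isfinite(P).all(1)],*a)[0])(A.reshape(-1,3))
    print(nm,f(A0),f(A))
E
```

```text
18.7417 [528.29826292 215.85110102 108.83527721] 15.713125598420527 [-0.11156277 -0.31088867 -3.15438476] [528.27109932 215.84929773]
plate [551.12634277 208.69070435] (102.3, 66.3) -15.700050354003906 15042 76.84527933037909 24.141994414674645 0.5766896645881072
rim [546.36798096 207.29356384] (143.9, 96.2) -15.362167358398438 7806 58.2316478383659 19.948440810641305 -2.070595157802294
housing [541.91729736 263.58856201] (201.8, 183.3) 74.30249786376953 45432 40.97122983234814 0.24550082814281105 50.85132430227865
shgrip [544.27001953 270.57513428] (59.5, 12.5) -15.884353637695312 1993 79.11269790179043 0.5941750477416932 58.21514938921812
tilt [ 1.10529127e-03 -8.47697259e-04  7.68345308e+01]
slot [ 555.38104248 -274.70199585] [ 555.55413818 -274.00604248]
tin [ 716.56799316 -194.94300842] [ 716.38916016 -194.24478149]
tape [763.3527832  147.82862854] [762.50970459 147.94309998]
wrench [ 516.98052979 -421.59567261] [ 515.28631592 -420.88131714]
```

View pics/d_wrist.png

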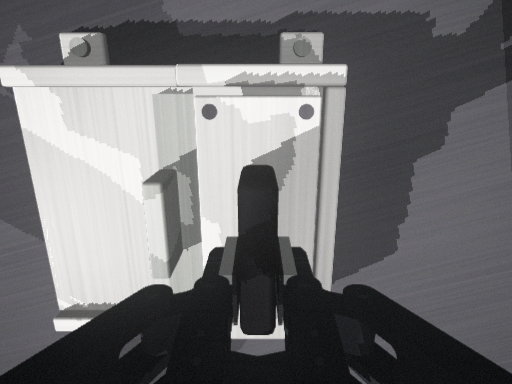

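The insert hangs level and square over the opening, with its far holes at pixels (209,111) and (306,111) and even gaps around it. All checks agree, so I hand in.

```bash
python3 -c "
from cell import bot,sensors
bot.finish_job();print(sensors.get_clock(),sensors.get_finger_gap())"
```

```text
the job is handed in; nothing more can be done
the job is handed in; nothing more can be done
```

The shutter is shut, and the blank insert is held, still gripped, over the opening. I handed the job in at about 19 s of the 51 s; no verdict is reported.

**What I did:** I pinched the shutter's grip and drew it about 47 mm to its stop. I then gripped the blank insert at 70 N, carried it over the fence with its underside about 125 mm above the table, and lowered it over the housing.

**Last checks before handing in:**

| Check | Measured |
|---|---|
| Shutter grip position | y = 58.2 mm (58 mm is fully shut) |
| Height of insert underside above the rim | about 10.5 mm |
| Distance of insert centre from the opening's centre | within about 1 mm |
| Squareness | within about 0.5° (two estimates of the housing angle) |
| Tilt | about 0.1° |
| Sensed vertical load | about 3 N (the insert's weight) |
| Shift of slotted insert, tin, tape and wrench | 2 mm or less, within measurement noise |

**Where readings disagreed:**
- **Cameras:** the two fixed cameras differed by 5–8 mm, so I relied on the wrist camera.
- **Shutter stop:** arm contact put it about 1 mm away from the wrist camera's value. I moved the insert 1.2 mm in y to account for this.

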